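Set the vase up at the spray station

ROBOT

A 7-joint arm with a two-finger parallel gripper is mounted at the origin on the work surface. World frame = base frame: x ahead of the robot, y to its left, z up, the work surface at z = 0. Lengths are in mm, angles in rad, forces in N, time in s.
With the tool pointing down it reaches from about 425 to 875 mm from the base axis. Payload 8.4 kg.
Tool frame: the origin (TCP) lies midway between the tips of the shut fingers; the grasp point (between the pads) lies 19 mm behind it; x points along the fingers, y is the direction in which the jaws open and shut, and the axes are right-handed (so a half turn about x gives the same grasp; the last joint's range is limited). The gripper opens to 85 mm and grips with 20 to 120 N. Pads are 22 mm wide; open, the fingers measure 114 mm over their backs; the gripper's body (76 mm by 85 mm) begins 54 mm behind the grasp point. The pads swing forward as they close: fully open they stand 13 mm farther back than shut.
Start: joints at [-1.384, 0.333, 0.04, 1.465, -0.013, 1.343, -0.059], TCP at [183.253, 623.604, 231.308] pointing down, gripper open.
Joint ranges: [-2.58, 2.58], [-0.38, 2.09], [-1.3, 1.39], [0.25, 2.4], [-1.5, 4.64], [0.08, 2.09], [-2.65, 2.65]. Speed limits (rad/s): [2.22, 2.22, 2.79, 2.79, 3.14, 3.14, 3.14].

INTERFACE

Orientations are given as a unit quaternion [w, x, y, z].
In Python, from bench import robot gives the robot as it stands. Calls block until the motion is done:
- robot.move_ptp(position, orientation): joint-space move of the TCP to a pose.
- robot.servo_line(position, rotation=None, feed=150, until_force=None): straight line of the TCP; rotation=None keeps the orientation; feed is the mean speed in mm/s. With until_force (N) it stops when the force on the tool has changed by that much, and returns True; else False.
- robot.movej(angles): joint-space move.
- robot.set_gripper(opening, newtons=None): finger opening in mm; newtons is the grip in N (None keeps the last); returns when the fingers have stopped.
- robot.hold(seconds).
- robot.solve_ik(position, orientation): joint angles nearest the present ones, or None.
- robot.grab_frame(name): name is "side" or "top" or "wrist"; returns a dict with "color" (400x640x3 uint8, blue, green, red), "K" (3x3 intrinsics, pixels), "dist_coeffs" ([k1, k2, p1, p2, k3] as OpenCV has them; the pictures are not rectified), "T" (4x4, takes a point from camera to world coordinates). Camera axes: x right, y down, z forward; pixel columns grow to the right and rows downward; lengths in mm; the calibration is good to about 2 mm. A picture is of the moment at which its call begins. There is no depth.
A pose or a line that the arm cannot do raises robot.Unreachable and nothing moves.
- robot.finish_job(): hands the job in, once; it reports no verdict.
Readings, each from a call of its own:
- robot.read_time(): time.
- robot.read_q(): joint angles.
- robot.read_joint_vel(): joint speeds.
- robot.read_tau(): joint torques, N m.
- robot.read_eef_pos(): TCP position.
- robot.read_tcp_rot(): TCP orientation.
- robot.read_force(): force on the tool from outside, world axes, zero at the start.
- robot.read_wrist_torque(): the same for the moment, N m.
- robot.read_finger_gap(): finger opening in mm.
Only numpy, scipy, OpenCV 4.12 (cv2) and the standard library are available. Lean on these libraries where they do the work, as an engineer would, in place of code of your own. Each camera call takes 0.05 s, during which the arm holds its last target.

TASK

Push the carrier with the vase along the rail until it sits in the notch of the station where the airbrush stands, then slide the airbrush carriage towards the rail, fully home against its stop. The vase is freshly coated: do not touch it or let it topple, and keep it standing on the middle of the carrier. Leave the brush carriage drawn back as it is, and the other things on the bench where they are.

Things in the scene. Friction and masses are not known exactly. Their poses are not given: they have to be found in the camera images.
- rail: Aluminium index rail, 500 mm long, 40 wide, top 22 mm above the table; origin on the table under its middle. Own y: along the rail, the way the carrier is to go; own x: across it, away from the robot, to the side of the two cross slides. Notches every 40 mm, from own y = -150 mm (seen as dark cross slots). Carrier centre at own y = -150 mm + joint carrier.
- carrier (a joint): Carrier's travel from the loading end along the rail's own +y, in m: 0 to 0.32; starts at 0. It clicks into a notch at every multiple of 0.04: a sprung ball draws it to the nearest notch's centre (to about 1 mm) unless it is within 2 mm of midway. About 3 to 5 N push it over from notch to notch. The airbrush stands at 0.12 or 0.24; the brush at the other.
- carrier_deck (a point): Centre of the top of the carrier's plywood deck (90 mm across the rail, 130 along it), 52 mm above the table; axes as the rail's. Across the trailing end stands a plywood tail board to push on: 90 mm wide, 10 thick, top 102 mm above the table; its outer face (towards the rail's own -y) is 65 mm from this point, its inner face 55 mm.
- vase: White ceramic vase, loose, standing on the middle of the carrier's deck (within 8 mm of its centre at the start), 80 mm high, 54 mm across the belly, 44 mm across the foot; origin at the centre of its foot, z up. Its surface is freshly coated: not to be touched.
- spray_mark (a point): Point at the spray station: on the rail's centre line straight in front of the airbrush, 52 mm above the table, where carrier_deck is when the carrier sits in the notch of that station. Airbrush and brush may change places.
- spray_head (a joint): How far the airbrush carriage has slid along its cross slide towards the rail, in m (along the rail's own -x): starts at 0 to 0.03 (drawn back), 0.08 is hard against the stop block at the rail end of the cross slide. About 2 N to slide; stays where it is left.
- spray_post (a point): Centre of the top of the airbrush carriage's upright square post, 155 mm above the table: 16 x 16 mm, sides along the rail's axes, top 35 mm free to grip. Below, 82 to 118 mm up, is the airbrush: a cylinder 18 mm thick along the rail's x, nozzle 45 mm in front of the post (towards the rail), tail 55 mm behind, cup on top 23 mm in front. Foot: black block 50 x 50 mm, top 34 mm up.
- brush_ref (a point): The other cross slide's carriage, which holds a flat brush: a wide plywood board (46 mm) on an identical black block, brush lying along the rail's x 98 mm up. Point at the top centre of the board, 94 mm above the table. It slides like the airbrush's and is to be left drawn back as it is.
- glaze_jar: Closed glaze jar, 54 mm across, 65 mm high, on the far side of the rail near its loading end; origin under its centre. Not part of the job.
- bisque_stand: Small unglazed upright plaque, 60 mm wide, 53 mm high, on a foot, on the far side of the rail near its other end; origin under its centre. Not part of the job.
- test_tile: Glazed test tile, 50 x 70 x 8 mm, lying on the far side of the rail beyond the glaze jar; origin under its centre. Not part of the job.
- model_tool: Flat wooden modelling tool, 145 mm long, 30 wide, 10 thick, lying past the far end of the rail; origin near its middle. Not part of the job.
- water_bowl: White bowl, 110 mm across, 45 mm high, on the robot's left; origin under its centre. Not part of the job.
- spool_piece: Unglazed hourglass-shaped piece, 44 mm across, 45 mm high, to the left, past the far end of the rail; origin under its centre. Not part of the job.
- sponge: Yellow sponge block, 70 x 100 x 30 mm, lying on the robot's right; origin under its centre. Not part of the job.

How it is judged (in metres and radians):
On the way, in this order (a step that is already met when the one before it is completed fails the run):
1. the carrier sits in the notch of the airbrush's station, the airbrush still drawn back (y of carrier_deck in the frame of spray_mark between -0.003 and 0.003 m and value of joint spray_head below 0.045 m), for 0.3 s.
2. the airbrush carriage is home against its stop (value of joint spray_head above 0.076 m), for 0.2 s.
At the end, for the whole second after the job is handed in: The carrier's deck centre is within 3 mm of the spray station's mark along the rail; the airbrush carriage is within 4 mm of its stop; the vase stands upright (within 0.1 rad), at rest, its foot within 20 mm of the deck's centre in either direction (y of carrier_deck in the frame of spray_mark between -0.003 and 0.003 m and value of joint spray_head above 0.076 m and x of vase in the frame of carrier_deck between -0.02 and 0.02 m and y of vase in the frame of carrier_deck between -0.02 and 0.02 m and angle between vase's own z axis and vertical below 0.1 rad and linear speed of vase below 0.02 m/s); the robot touches nothing.
It fails at once if the robot touches the vase (contact force between any of the fingers, the arm and vase above 0.3 N).
It fails at once if the vase topples (angle between vase's own z axis and vertical above 0.4 rad).
It fails at once if the brush carriage is moved by more than 10 mm (distance of brush_ref from where it was at the start of the episode above 0.01 m).
It fails at once if another thing on the bench is moved by more than 25 mm (distance of any of glaze_jar, bisque_stand, test_tile, model_tool, water_bowl, spool_piece, sponge from where it was at the start of the episode above 0.025 m).
It also fails if it takes over 48 s, if anything falls off the work surface, if the arm or the gripper's body presses on something with over 40 N, if the wrist force passes 120 N, or if a joint passes its speed limit or range.

## Working session

There is one attempt and no reset: what is moved stays moved. The work goes in short steps, each a Python script; the robot and the scene stay as the last script left them, time stands still between calls to the robot, and variables do not carry over. Pictures are saved under pics/ and viewed, and the job is handed in when it is done.

```bash
mkdir -p pics; ls; python3 - <<'E'
from bench import robot
import cv2,pickle
d={}
for n in ["side","top","wrist"]:
    f=robot.grab_frame(n); d[n]=f; cv2.imwrite(f"pics/{n}0.png",f["color"]); print(n,f["K"],f["dist_coeffs"],f["T"])
pickle.dump(d,open("f0.pkl","wb"))
print(robot.read_time(),robot.read_tcp_rot())
E
```

```text
pics
side [[498.22583075   0.         323.24452369]
 [  0.         498.22583075 195.63204694]
 [  0.           0.           1.        ]] [0.00510797 0.         0.         0.         0.        ] [[-7.75970574e-01 -4.68944158e-01  4.21854294e-01  1.17777305e+01]
 [-6.30715285e-01  5.85581391e-01 -5.09207878e-01  6.91948479e+02]
 [-8.23996453e-03 -6.61200281e-01 -7.50164176e-01  1.13225749e+03]
 [ 0.00000000e+00  0.00000000e+00  0.00000000e+00  1.00000000e+00]]
top [[438.03540443   0.         317.46282766]
 [  0.         438.03540443 205.64656688]
 [  0.           0.           1.        ]] [-0.10201085  0.          0.          0.          0.        ] [[-2.63299526e-03 -9.86462962e-01  1.63963080e-01  3.53358195e+02]
 [-9.99996520e-01  2.56999013e-03 -5.96390474e-04  7.25272009e+00]
 [ 1.66933615e-04 -1.63964080e-01 -9.86466296e-01  1.43490550e+03]
 [ 0.00000000e+00  0.00000000e+00  0.00000000e+00  1.00000000e+00]]
wrist [[322.94533465   0.         321.56986333]
 [  0.         322.94533465 205.59690824]
 [  0.           0.           1.        ]] [-0.0044356  0.         0.         0.         0.       ] [[ 2.81642093e-01  9.07758338e-01  3.10889900e-01  1.02577745e+02]
 [ 9.59518882e-01 -2.66071665e-01 -9.23546686e-02  6.46355395e+02]
 [-1.11672702e-03  3.24315692e-01 -9.45948246e-01  3.72046864e+02]
 [ 0.00000000e+00  0.00000000e+00  0.00000000e+00  1.00000000e+00]]
0.15 [ 0.69986361  0.10025156  0.69993454 -0.1011543 ]
```

View pics/side0.png

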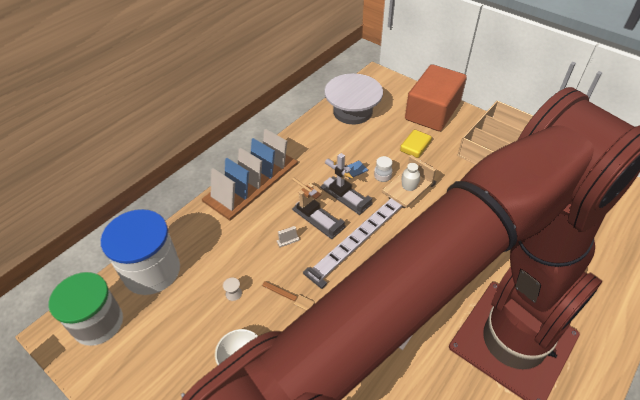

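View pics/top0.png

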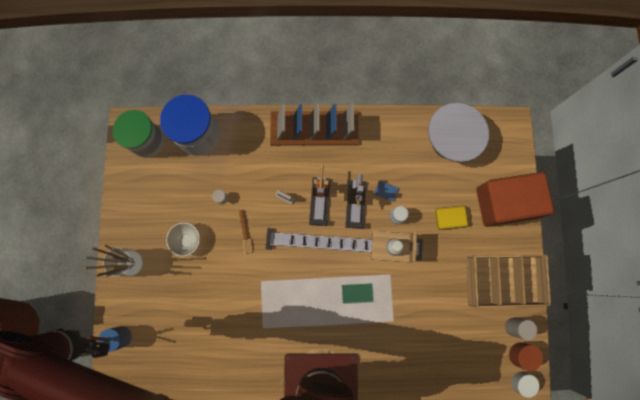

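View pics/wrist0.png

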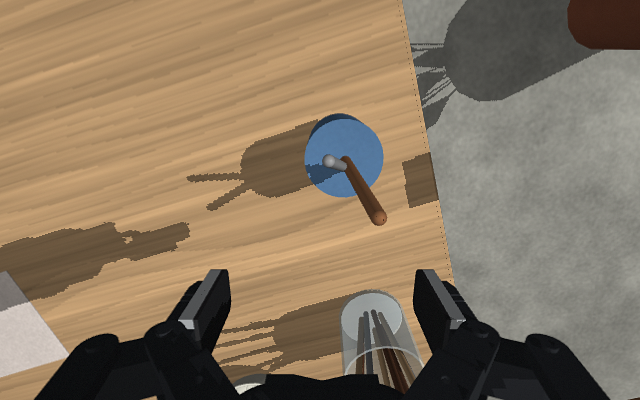

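The top picture shows the rail from about (270,238) to (415,246), with the carrier and vase at (395,246). The two cross slides are at about (320,200) and (356,200), further ahead. I'll enlarge these areas.

```bash
python3 - <<'E'
import cv2,pickle
d=pickle.load(open("f0.pkl","rb"))
t=d["top"]["color"][165:275,255:435]; cv2.imwrite("pics/topc.png",cv2.resize(t,None,fx=4.4,fy=4.4,interpolation=cv2.INTER_CUBIC))
t=d["side"]["color"][130:290,275:445]; cv2.imwrite("pics/sidec.png",cv2.resize(t,None,fx=3.7,fy=3.7,interpolation=cv2.INTER_CUBIC))
E
```

```text
(no output)
```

View pics/topc.png

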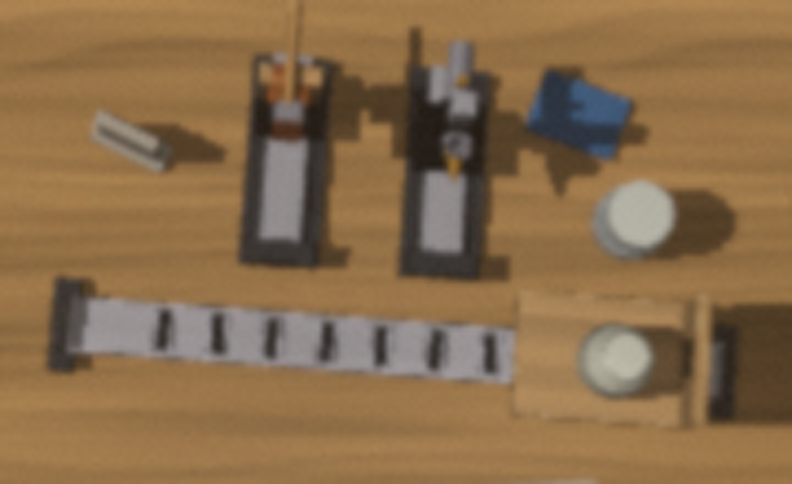

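View pics/sidec.png

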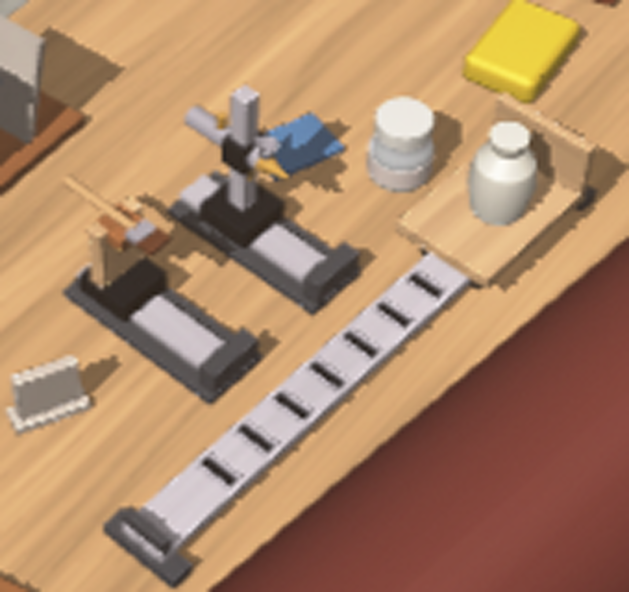

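Side crop: the airbrush stands on the cross slide nearer the carrier. In the top crop that slide is in line with the second visible slot (y=-30), so the target is 0.12. In crop pixels, the slots run from (164,330) to (490,354) in the top view and from (220,472) to (425,284) in the side view.

```bash
cat > h.py <<'E'
import numpy as np,cv2
def ray(f,uv,z):
    K,D,T=f["K"],np.array(f["dist_coeffs"]),f["T"]
    p=cv2.undistortPoints(np.array([[uv]],float),K,D)[0,0]
    r=T[:3,:3]@np.array([p[0],p[1],1]); o=T[:3,3]
    return o+r*(z-o[2])/r[2]
def proj(f,P):
    T=np.linalg.inv(f["T"]); rv,_=cv2.Rodrigues(T[:3,:3])
    return cv2.projectPoints(np.atleast_2d(np.array(P,float)),rv,T[:3,3],f["K"],np.array(f["dist_coeffs"]))[0][:,0]
def down(yaw):
    # tool x down; tool y (jaw) at angle yaw from world +x
    from scipy.spatial.transform import Rotation as R
    x=np.array([0,0,-1.]); y=np.array([np.cos(yaw),np.sin(yaw),0]); z=np.cross(x,y)
    q=R.from_matrix(np.c_[x,y,z]).as_quat(); return [q[3],q[0],q[1],q[2]]
E
python3 - <<'E'
import pickle,numpy as np
from h import *
d=pickle.load(open("f0.pkl","rb"));t,s=d["top"],d["side"]
ft=lambda u,v:((u+.5)/4.4+255-.5,(v+.5)/4.4+165-.5)
fs=lambda u,v:((u+.5)/3.7+275-.5,(v+.5)/3.7+130-.5)
def T(u,v,z): return ray(t,ft(u,v),z).round(1)
def S(u,v,z): return ray(s,fs(u,v),z).round(1)
print("slots top",[T(*p,22) for p in [(164,330),(218,334),(272,338),(327,342),(381,346),(436,350),(490,354)]])
print("slots side",[S(*p,22) for p in [(220,472),(257,440),(294,407),(327,375),(361,346),(394,315),(425,284)]])
print("post",T(464,103,155),S(244,95,155))
print("tailtop",T(703,360,102),[S(*p,102) for p in [(500,105),(593,150)]])
print("deck leading corners",T(514,415,52),T(519,291,52),S(402,222,52),S(480,275,52))
print("stop block rail-end corners airbrush", T(400,275,20),T(480,278,20))
print("vase top",T(626,360,80),S(510,133,80))
E
```

```text
slots top [array([477.2,  89.3,  22. ]), array([474.1,  49.7,  22. ]), array([471.1,  10. ,  22. ]), array([468.1, -30.3,  22. ]), array([465. , -69.9,  22. ]), array([ 461.9, -110.2,   22. ]), array([ 458.8, -149.9,   22. ])]
slots side [array([474.8,  90.7,  22. ]), array([471.1,  51.5,  22. ]), array([467.9,  10.6,  22. ]), array([466.4, -29. ,  22. ]), array([462.5, -67.7,  22. ]), array([ 460.3, -108.7,   22. ]), array([ 459.3, -149.8,   22. ])]
post [ 619.1 -120.9  155. ] [ 618.7 -119.3  155. ]
tailtop [ 447.8 -289.4  102. ] [array([ 485.3, -281.4,  102. ]), array([ 401.9, -284.1,  102. ])]
deck leading corners [ 412.8 -162.9   52. ] [ 501.9 -168.4   52. ] [ 497.2 -168.9   52. ] [ 419.3 -161.    52. ]
stop block rail-end corners airbrush [517.6 -84.6  20. ] [ 515.1 -143.8   20. ]
vase top [ 449.7 -239.5   80. ] [ 471.8 -280.    80. ]
```

```bash
cat >> h.py <<'E'
ey=np.array([.0705,.9975]);ey/=np.linalg.norm(ey);ex=np.array([ey[1],-ey[0]])
O=np.array([467.,-29.4])-50*ey
def W(x,y,z): return [*(O+x*ex+y*ey),z]
def inv(p): p=np.array(p[:2])-O; return p@ex,p@ey
YAW=np.arctan2(ey[1],ey[0])
E
python3 - <<'E'
from bench import robot
from h import *
for y in (YAW,YAW-np.pi):
  for p in [W(-38,-210,230),W(-38,-210,75),W(-38,-90,75),W(155,-30,210),W(95,-30,127)]:
    q=robot.solve_ik(p,down(y)); print(np.round(p,1),None if q is None else np.round(q,2))
print(inv([619,-120]))
E
```

```text
[ 410.8 -286.1  230. ] [ 0.67  0.04 -0.15  1.82  0.01  1.29  2.01]
[ 410.8 -286.1   75. ] [ 0.66  0.19 -0.15  1.99  0.03  0.96  1.99]
[ 419.2 -166.4   75. ] [-0.96  0.23  1.38  2.15 -0.28  0.96  2.08]
[ 616.  -120.1  210. ] [-0.61  0.43  0.98  1.59 -0.36  1.32  1.92]
[ 556.1 -115.9  127. ] [-0.65  0.35  0.94  1.83 -0.32  1.12  1.91]
[ 410.8 -286.1  230. ] [-0.45 -0.01  0.99  1.86  0.01  1.29 -1.11]
[ 410.8 -286.1   75. ] [-0.38  0.28  1.03  2.04 -0.29  0.97 -0.85]
[ 419.2 -166.4   75. ] [-0.84  0.14  1.21  2.15 -0.16  0.95 -1.18]
[ 616.  -120.1  210. ] [-0.63  0.44  1.    1.59 -0.38  1.32 -1.21]
[ 556.1 -115.9  127. ] [-0.66  0.36  0.96  1.83 -0.33  1.12 -1.23]
(np.float64(158.00915661849797), np.float64(-29.65843599212189))
```

```bash
python3 - <<'E'
from bench import robot
from h import *
import pickle
d=pickle.load(open("f0.pkl","rb"));t,s=d["top"],d["side"]
print("vase",inv(ray(t,((628)/4.4+255,360/4.4+165),132)),inv(ray(s,(510/3.7+275,133/3.7+130),132)))
robot.move_ptp(W(-41,-210,200),down(YAW-np.pi)); robot.set_gripper(24,20)
print(robot.read_time(),robot.read_eef_pos(),robot.read_finger_gap(),robot.read_q())
f=robot.grab_frame("wrist");cv2.imwrite("pics/w1.png",f["color"]);pickle.dump(f,open("w1.pkl","wb"))
f=robot.grab_frame("side");cv2.imwrite("pics/s1.png",f["color"])
E
```

```text
vase (np.float64(-7.777379095729961), np.float64(-154.19219282224998)) (np.float64(-5.19437885774873), np.float64(-152.8690594375662))
4.0333 [ 407.75313434 -285.86959506  199.9960438 ] 23.657893612739237 [-0.4414527   0.02189083  0.99534585  1.90652812 -0.01952559  1.22324894
 -1.0809687 ]
```

View pics/w1.png

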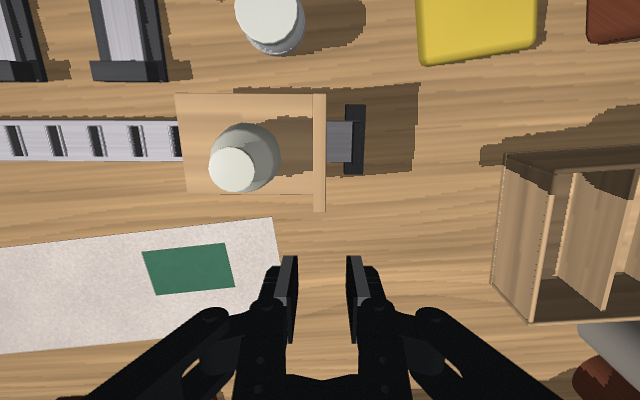

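View pics/s1.png

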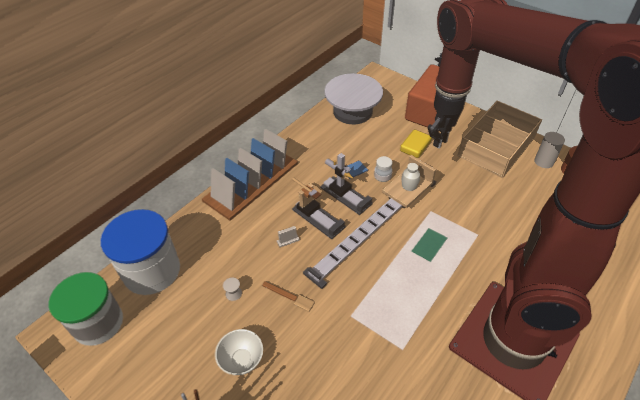

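The wrist view shows the tail board's top edge from about (319,94) to (319,212), between columns 313 and 326. The fingers are below it and lined up with it.

```bash
python3 - <<'E'
from h import *
import pickle
f=pickle.load(open("w1.pkl","rb"))
for uv in [(313,94),(326,94),(313.5,212),(325.5,212)]: print(inv(ray(f,uv,102)))
print(proj(f,W(-41,-210,102)),proj(f,W(0,-210,102)))
E
```

```text
(np.float64(42.88919749692119), np.float64(-204.60118833948042))
(np.float64(42.8915490884788), np.float64(-213.71968093678962))
(np.float64(-45.21408160628662), np.float64(-204.26474213551725))
(np.float64(-45.21007678291645), np.float64(-213.73996658425122))
[[320.76056685 206.96219384]] [[320.73112785 154.93032546]]
```

```bash
python3 - <<'E'
from bench import robot
from h import *
import pickle
robot.servo_line(W(-41,-209.3,120),feed=120)
print(robot.servo_line(W(-41,-209.3,75),feed=60,until_force=8),robot.read_eef_pos(),robot.read_force())
robot.set_gripper(5,20)
print(robot.read_finger_gap(),robot.read_force(),robot.read_time())
f=robot.grab_frame("wrist");cv2.imwrite("pics/w2.png",f["color"])
E
```

```text
False [ 407.92571796 -285.41263712   75.20460207] [-0.32294305  0.24792841  0.01596142]
9.597063199952833 [-1.11927426  6.2163845   5.53482306] 6.1167
```

View pics/w2.png

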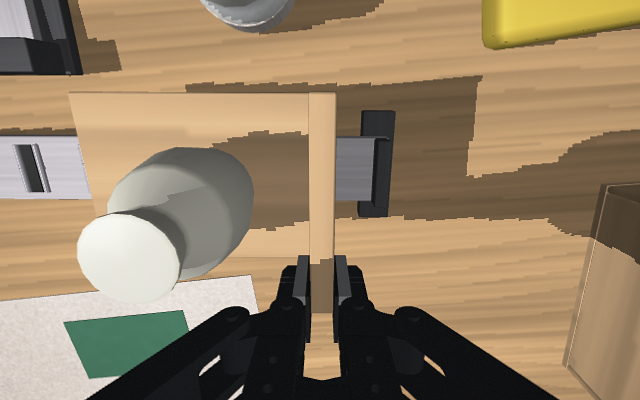

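The fingers grip the end of the board (gap 9.6 mm), well clear of the vase. Next I'll move the carrier 120 mm along the rail.

```bash
python3 - <<'E'
from bench import robot
from h import *
import pickle
p=robot.read_eef_pos(); a,b=inv(p)
for k in (40,80,120):
    tgt=W(a,-209.3+k,p[2])
    print(robot.servo_line(tgt,feed=45,until_force=45),np.array(inv(robot.read_eef_pos())).round(1),robot.read_force().round(1),robot.read_finger_gap())
print(robot.read_time())
f=robot.grab_frame("wrist");cv2.imwrite("pics/w3.png",f["color"]);pickle.dump(f,open("w3.pkl","wb"))
E
```

```text
False [ -40.6 -169.3] [ 1.8  1.1 -0. ] 9.51937474947594
False [ -40.4 -129.2] [ 6.1  0.7 -4.5] 9.347210903921138
False [-40.2 -89.3] [ 7.2  0.4 -6.3] 9.620803411070316
9.2917
```

View pics/w3.png

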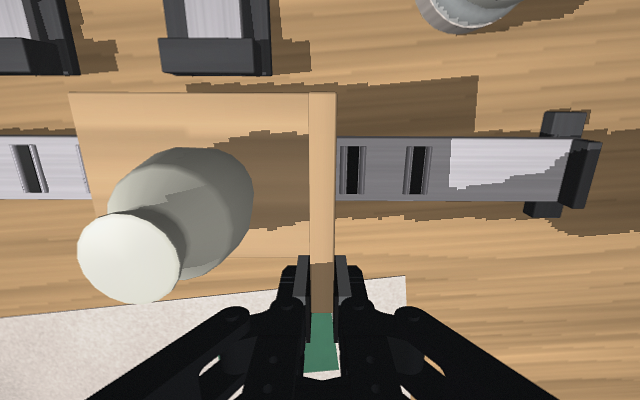

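The vase hasn't shifted on the deck, and two empty slots now show behind the board (y=-150 and -110), as they should. Release, lift and check.

```bash
python3 - <<'E'
from bench import robot
from h import *
import pickle
robot.set_gripper(22)
p=robot.read_eef_pos()
robot.servo_line([p[0],p[1],130],feed=80)
robot.servo_line([p[0],p[1],235],feed=150)
f=robot.grab_frame("wrist");cv2.imwrite("pics/w4.png",f["color"]);pickle.dump(f,open("w4.pkl","wb"))
t=robot.grab_frame("side");cv2.imwrite("pics/s4.png",cv2.resize(t["color"][130:290,275:475],None,fx=3.7,fy=3.7));pickle.dump(t,open("s4.pkl","wb"))
print(robot.read_time())
print(proj(f,[W(-1,-85,102),W(-1,-95,102),W(158,-30,155)]), proj(t,W(158,-30,155)))
E
```

```text
11.4
[[ 315.49036922  147.88520736]
 [ 327.33881324  147.88920424]
 [ 208.45574415 -136.56136541]] [[340.72361263 155.05989838]]
```

View pics/w4.png

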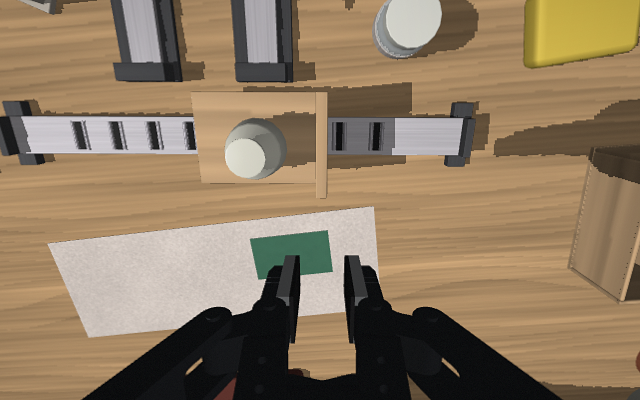

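View pics/s4.png

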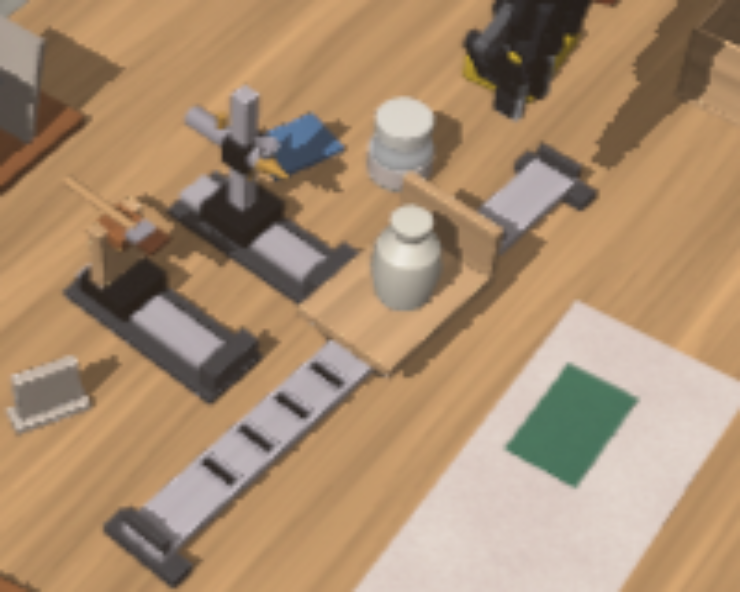

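In the wrist view the tail board is at columns 316–327, and I predicted 315.5–327.3. Four notches are visible ahead, so the carrier sits at 0.12 with the vase upright. In the side view the airbrush is still drawn back, so I'll go to its post.

```bash
python3 - <<'E'
from bench import robot
from h import *
import pickle
robot.move_ptp(W(158,-29.7,225),down(YAW-np.pi)); robot.set_gripper(44)
f=robot.grab_frame("side");cv2.imwrite("pics/s5.png",cv2.resize(f["color"][60:240,265:455],None,fx=3.2,fy=3.2,interpolation=cv2.INTER_CUBIC))
r=robot.servo_line(W(158,-29.7,128),feed=90,until_force=8)
print(r,robot.read_eef_pos(),robot.read_force(),robot.read_time())
f=robot.grab_frame("wrist");cv2.imwrite("pics/w5.png",f["color"])
f=robot.grab_frame("side");cv2.imwrite("pics/s6.png",cv2.resize(f["color"][60:240,265:455],None,fx=3.2,fy=3.2,interpolation=cv2.INTER_CUBIC))
E
```

```text
False [ 619.3712768  -120.23841094  128.62735143] [-0.13609143 -0.32245918 -0.72910289] 13.8917
```

View pics/w5.png

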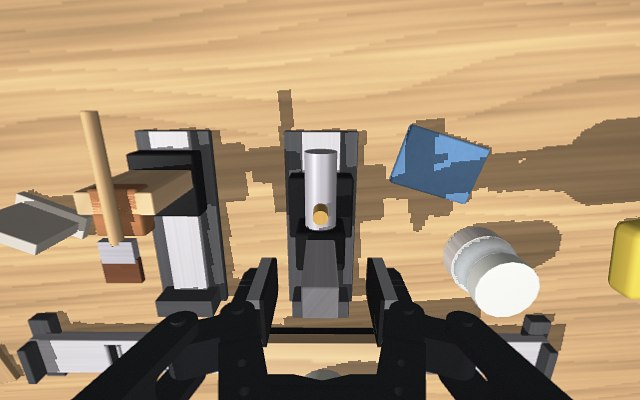

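View pics/s6.png

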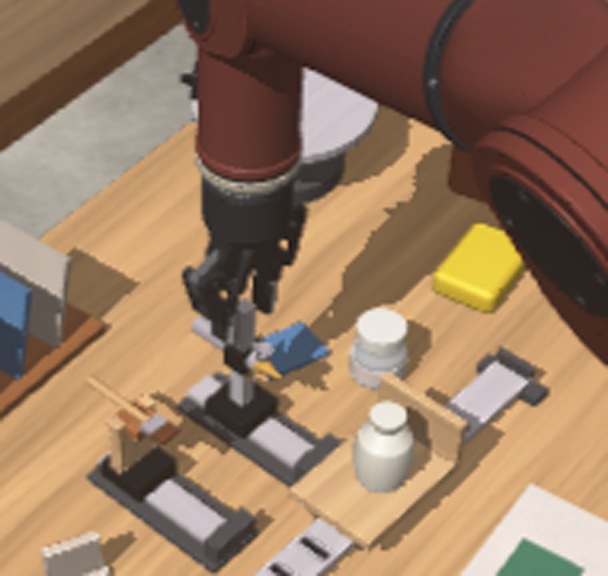

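The post is centred between the fingers. Grip it and slide towards the rail.

```bash
python3 - <<'E'
from bench import robot
from h import *
robot.set_gripper(8,30)
print(robot.read_finger_gap(),robot.read_force().round(1))
p=robot.read_eef_pos();a,b=inv(p)
r=robot.servo_line(W(a-90,b,p[2]),feed=35,until_force=14)
q=robot.read_eef_pos(); print(r,np.array(inv(q))-[a,b],robot.read_force().round(1),robot.read_finger_gap(),robot.read_time())
robot.hold(.3);print(robot.read_force().round(1))
f=robot.grab_frame("wrist");cv2.imwrite("pics/w7.png",f["color"])
f=robot.grab_frame("side");cv2.imwrite("pics/s7.png",cv2.resize(f["color"][60:240,265:455],None,fx=3.2,fy=3.2,interpolation=cv2.INTER_CUBIC))
E
```

```text
15.440583078495566 [-0.7  3.1  5.4]
True [-61.69066334   0.30938919] [ 3.5 -2.4 -0.6] 15.638748939546108 16.0083
[ 2.3 -3.8  0.6]
```

View pics/w7.png

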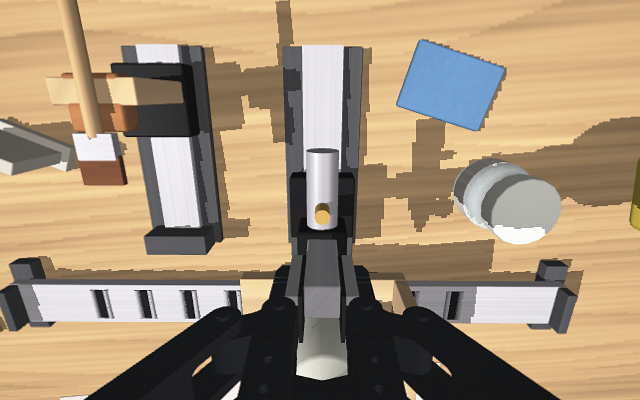

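View pics/s7.png

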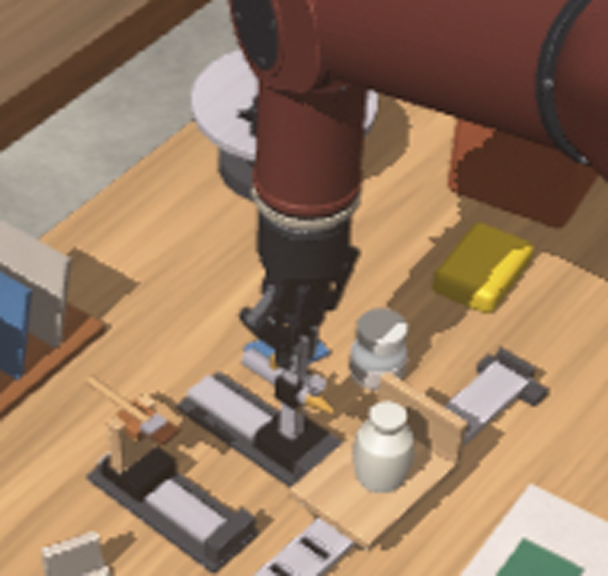

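```bash
python3 - <<'E'
from bench import robot
from h import *
import pickle
p=robot.read_eef_pos();a,b=inv(p)
r=robot.servo_line(W(a-10,b,p[2]),feed=15,until_force=16)
print(r,np.array(inv(robot.read_eef_pos()))-[a,b],robot.read_force().round(1),robot.read_finger_gap())
robot.hold(.3)
robot.set_gripper(44)
q=robot.read_eef_pos();robot.servo_line([q[0],q[1],240],feed=100)
robot.hold(.2);print(robot.read_time(),robot.read_force().round(1))
f=robot.grab_frame("wrist");cv2.imwrite("pics/w8.png",f["color"]);pickle.dump(f,open("w8.pkl","wb"))
f=robot.grab_frame("side");cv2.imwrite("pics/s8.png",cv2.resize(f["color"][130:290,275:475],None,fx=3.7,fy=3.7));pickle.dump(f,open("s8.pkl","wb"))
E
```

```text
True [ 0.08511983 -0.05692569] [ 3.1 -1.3  1.5] 15.234969799658936
18.8667 [0.9 0.8 0.3]
```

View pics/w8.png

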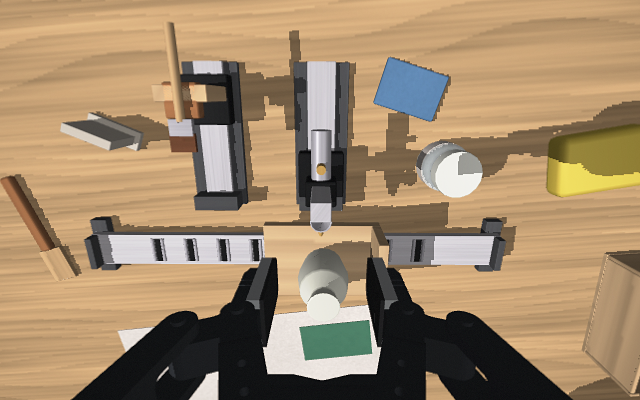

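View pics/s8.png

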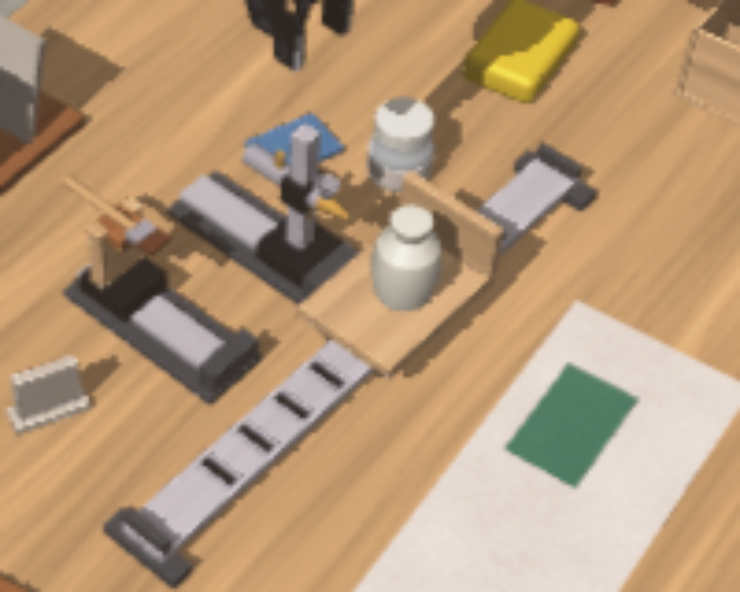

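```bash
python3 - <<'E'
import pickle,cv2
from h import *
f=pickle.load(open("w8.pkl","rb"));cv2.imwrite("pics/z.png",cv2.resize(f["color"][110:330,240:400],None,fx=2.7,fy=2.7,interpolation=cv2.INTER_CUBIC))
s=pickle.load(open("s8.pkl","rb"))
print(inv(ray(s,(305/3.7+275,133/3.7+130),155)))
E
```

```text
(np.float64(95.38555358913489), np.float64(-29.080724295830766))
```

View pics/z.png

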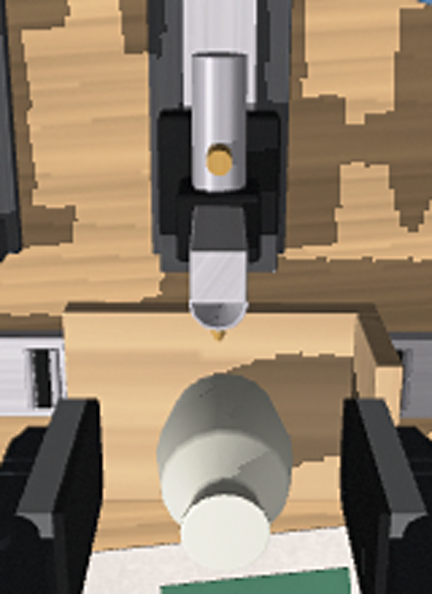

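The foot block sits against the stop block, with no bright slide showing between them. The vase is upright, the brush hasn't moved and the gripper is clear, so I'm handing in.

```bash
python3 - <<'E'
from bench import robot
robot.finish_job(); print(robot.read_time())
E
```

```text
the job is handed in; nothing more can be done
the job is handed in; nothing more can be done
```

The carrier with the vase is in the airbrush's notch (0.12 m), the airbrush carriage is home against its stop, and I handed the job in at about 19 s of the 48 s. `finish_job()` gives no verdict, so this rests on my own checks.

I gripped the near end of the tail board and drew the carrier 120 mm along the rail, which kept it from snapping forward at the notches. Then I released it, gripped the airbrush post and slid it 61.7 mm until it stopped.

- **Carrier:** after release, the tail board appeared within about a pixel (under 1 mm) of where I predicted it for the 0.12 notch.
- **Airbrush:** a second push moved it less than 0.1 mm before reaching the 16 N limit, against the 2 N it takes to slide. The pictures show its foot against the stop block. I inferred that it is home from these, as I couldn't read the joint itself.
- **Vase and the rest:** the vase stands upright and did not visibly shift on the deck; I measured it only at the start, about 8 mm or less off centre. In the final wrist and side views, the brush carriage and the other things in sight look undisturbed, and the gripper is about 85 mm above the post, touching nothing. The bowl and spool piece were out of those views, but the arm never worked near them.

No check failed or disagreed.

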